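# Level the display fixture with a wedge shim

### The job

The hinged plate of the display assembly fixture hangs low at its free end. Take the thick wedge shim, lay it flat on the mat with its thin end towards the gap, and push it in under the middle of the low end until the bubble of the level on the plate stands centred between its two lines; then let go and leave the wedge there. The slimmer wedge and the flat packer lying about are of no use.

Things in the scene. Friction and masses are not known exactly. Their poses are not given: they have to be found in the camera images.
- wedge: Thick wedge shim, white plastic, 130 g, flat on the mat: 140 mm long (x), 40 wide (y), 30 high at the heel (x = -70 mm) falling evenly to 3 at the thin end (x = +70). Origin: centre of its underside. Grip it across the width near the heel; 40 mm is clear beside it there. A look-alike only 12 mm high and a flat 80 x 40 x 24 mm packer lie apart from it: not to be used.
- fixture: White fixture, fixed. Origin: on the mat below the middle of the steel foot bar (110 mm long, along y) under the plate's low end; x: level, in towards the hinge, the way to push. Free mat: 100 mm wide, 130 deep under the plate, 160 before it. Wedge meets the bar 15 mm in; level with its thin end about 78 mm past the origin. Takes 5 to 10 N; the wedge stays when let go.
- plate (a joint): Tilt of the white plate (130 mm wide, 12 thick) about its level hinge, 200 mm in from the foot bar and 30 mm up: 0 level, negative: free end low (-0.06 rad at the start, bar's underside 6 mm above the mat; 18 mm when level). The plate ends 6 mm before the bar; what stands on it is under 65 mm above the mat, but the toggle clamp, 80 mm or more in, reaches 190 mm.
- bubble (a joint): Pale bubble, 17 mm long, in the yellow-green vial of the aluminium level (100 x 28 mm) on the plate, along the fixture's x at its -y side: its reading in rad, 6 mm of travel from mid vial per degree. 0: centred, level; positive: towards the hinge, free end too low (0.06 at the start); negative: too high. Two black lines, 28 mm apart, 14 either side of mid vial.
Not all that is in view belongs to the job. What is shaped like the wedge but purple is not meant.

How it is judged:
On the way:
1. the thin end of the wedge, lying on the mat, is started under the low end while the level still reads low (x of wedge in the frame of fixture between -0.07 and -0.01 m and y of wedge in the frame of fixture between -0.045 and 0.045 m and height (world z) of wedge below 0.006 m and value of joint bubble above 0.026 rad), for 0.05 s.
At the end, for the whole second after the job is handed in: The thick wedge lies flat on the mat, let go and at rest, under the low end of the plate (its centre between 30 mm before and 45 mm past the foot bar and within 45 mm of the bar's middle), and the bubble of the level stands within 6 mm of the middle (plate within about 1 degree of level) (value of joint bubble between -0.0175 and 0.0175 rad and x of wedge in the frame of fixture between -0.03 and 0.045 m and y of wedge in the frame of fixture between -0.045 and 0.045 m and height (world z) of wedge below 0.004 m and angle between wedge's own z axis and vertical below 0.07 rad and linear speed of wedge below 0.02 m/s); the robot touches nothing.
It also fails if it takes over 42 s, if anything falls off the work surface, if the arm or the gripper's body presses on something with over 40 N, if the wrist force passes 120 N, or if a joint passes its speed limit or range.

### The arm

A 6-joint arm with a two-finger parallel gripper is mounted at the origin on the work surface. World frame = base frame: x ahead of the robot, y to its left, z up, the work surface at z = 0. Lengths are in m, angles in rad, forces in N, time in s.
With the tool pointing down it reaches from about 0.35 to 0.775 m from the base axis. Payload 7.3 kg.
Tool frame: the origin (TCP) lies at the centre of the arm's flange, where the gripper is bolted on; the fingertips stand 178 mm ahead of it and the grasp point (between the pads) lies 159 mm ahead of it; z points along the fingers, y is the line along which they close (so a half turn about z gives the same grasp; the last joint's range is limited). The gripper opens to 92 mm and grips with 3 to 60 N. Pads are 19 mm wide; open, the fingers measure 130 mm over their backs; the gripper's body (75 mm by 190 mm) begins 47 mm behind the grasp point.
Start: joints at [-1.444, 0.342, 1.524, -0, 1.275, -0.146], TCP at [0.141, -0.506, 0.405] pointing down, gripper open.
Joint ranges: [-2.53, 2.53], [-0.77, 2.02], [0.04, 2.7], [-1, 4.14], [0.28, 2.66], [-3.11, 3.11]. Speed limits (rad/s): [2.57, 2.57, 3.14, 3.14, 3.14, 3.14].

### API

Orientations are given as [roll, pitch, yaw] about the fixed x, y, z axes, in that order (R = Rz(yaw) Ry(pitch) Rx(roll)).
In Python, from cell import telemetry, vision, ticket gives the robot as it stands.
- The arm moves only by the shell command python3 -m crank 'ROWS' [FORCE]. ROWS is JSON, a list of rows, each a list of 5 numbers: the gripper command: -1 is shut, 1 is fully open, values between are in proportion, then the shift along the tool's x, y, z in mm, then the turn about the tool's z in rad. In form: [[fingers, dx, dy, dz, roll], ...]. A call has 1 to 12 rows; each row is the pose to reach, as a shift and turn from the pose commanded when the call began, along the tool's axes at that moment; what a row does not reach only later rows make up. A row lasts 1/12 s, in which the tool goes at most 41.7 mm and 7.16 degrees, less where a joint would pass 70% of its speed; a pose out of reach is approached as far as the arm can. A call with a gripper value outside its range is refused whole. The fingers move at their own pace and stop on an object; FORCE is the grip in N (left out, the last holds). Time passes only in rows, so rows that repeat a pose let the fingers close. It gives the time, the measured TCP pose, the force, the opening and the grip force at its end, in the units of the state.
- telemetry.observe(): the state, without advancing time (a new reading comes with each control period).
- vision.read_camera(name): name is "side" or "top" or "wrist"; returns (picture, depth): 400x640x3 uint8, red, green, blue; 400x640 float32, m along the optical axis (not along the pixel's ray), 0 where there is no reading.
- vision.get_calibration(name): a dict with "camera_matrix" (3x3 intrinsics, pixels), "rvec" (rotation vector, rad) and "tvec" (3), from world to camera coordinates, as OpenCV has them. Camera axes: x right, y down, z forward; pixel columns grow to the right and rows downward; lengths in m; the calibration is good to about 2 mm. The wrist camera is an equidistant fisheye: a pixel r from the principal point sees the ray r / f radians off the axis. A picture is of the moment at which its call begins: read the wrist's pose just before it. get_calibration takes no time and is no camera call; for the wrist camera it gives the pose at the moment of the call.
- ticket.hand_in(): hands the job in; it is judged then, once.
The state is a dict: "time": time; "qpos": joint angles; "qvel": joint speeds; "joint_efforts": joint torques, N m; "tool_pos": TCP position; "tool_rot": TCP orientation; "contact_force": force on the tool from outside, world axes, zero at the start; "torque": the same for the moment, N m; "opening": finger opening in m; "grip_force": force on a finger pad.
Only numpy, scipy, OpenCV 4.12 (cv2) and the standard library are available. Lean on these libraries where they do the work, as an engineer would, in place of code of your own. Each camera call takes 0.05 s, during which the arm holds its last target. There are 200 camera calls.

## Working session

There is one attempt and no reset: what is moved stays moved. The work goes in short steps, Python scripts to look and compute and a shell command to move; the robot and the scene stay as the last step left them, time stands still between calls to the robot, and variables do not carry over. Pictures are saved under pics/ and viewed, at most 10 in all, crops included, and the job is handed in when it is done.

```bash
mkdir -p pics; ls
python3 - <<'E'
from cell import telemetry, vision
import cv2,numpy as np
print(telemetry.observe())
for n in("top","side"):
    p,d=vision.read_camera(n); cv2.imwrite(f"pics/{n}0.png",p[:,:,::-1]); np.savez(f"pics/{n}0.npz",p=p,d=d)
    print(n,vision.get_calibration(n))
E
```

```text
pics
{'time': 0.0, 'qpos': array([-1.44399698e+00,  3.42704210e-01,  1.52501354e+00, -1.13851419e-05,
        1.27543508e+00, -1.45975426e-01]), 'qvel': array([ 0.00015245, -0.00054263, -0.00031503,  0.00124813, -0.00023802,
        0.00021673]), 'joint_efforts': array([ 6.70641803e-04, -4.31235909e+01, -2.44215131e+01,  7.18018273e-02,
        5.59145375e-02, -1.13878298e-04]), 'tool_pos': array([ 0.14145155, -0.50543685,  0.40405559]), 'tool_rot': array([-3.14004749e+00, -2.16167441e-04,  2.72777929e-01]), 'contact_force': array([-0.05421952,  0.77955343,  0.36357237]), 'torque': array([-0.02215876, -0.02921894, -0.00524163]), 'grip_force': 0.0, 'opening': 0.09223360408286305}
top {'camera_matrix': array([[491.28512174,   0.        , 321.30391115],
       [  0.        , 491.28512174, 194.92385893],
       [  0.        ,   0.        ,   1.        ]]), 'rvec': array([ 2.16423142, -2.20547812,  0.09167381]), 'tvec': array([-0.09334214,  0.55211713,  1.51468741])}
side {'camera_matrix': array([[439.31993927,   0.        , 320.74118083],
       [  0.        , 439.31993927, 209.53140716],
       [  0.        ,   0.        ,   1.        ]]), 'rvec': array([ 0.13535136, -2.93883789,  1.04513523]), 'tvec': array([0.53272156, 0.0559391 , 1.2336551 ])}
```

View pics/top0.png

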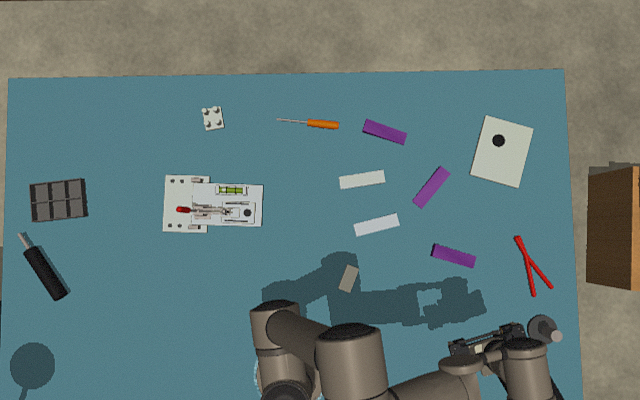

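View pics/side0.png

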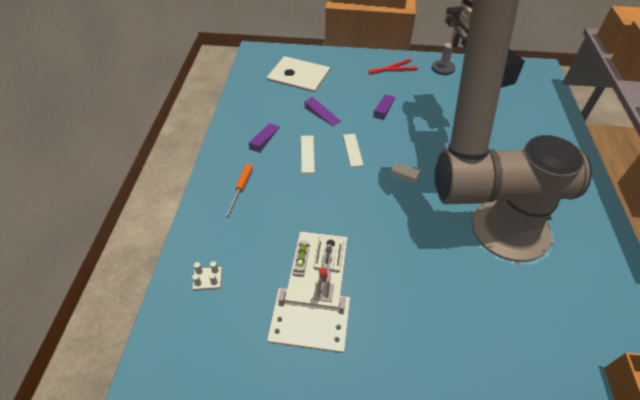

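Top view: the fixture has its low end at right (263,205) and its hinge at left. White wedge candidates are A (362,180) and B (377,224). The grey packer is at (348,278), and the purple wedges at (384,131), (431,187) and (453,256) are excluded. Next I compare the heights of A and B by depth and take close crops.

```bash
cat > h.py <<'E'
import cv2,numpy as np
from cell import vision
def cal(n):
    c=vision.get_calibration(n); return c["camera_matrix"],cv2.Rodrigues(c["rvec"])[0],c["tvec"]
def pts(n,uv,d):  # pixels + depth -> world
    K,R,t=cal(n); uv=np.atleast_2d(uv).astype(float)
    r=np.c_[uv,np.ones(len(uv))]@np.linalg.inv(K).T*np.reshape(d,(-1,1))
    return (r-t)@R
def plane(n,uv,z):
    K,R,t=cal(n); uv=np.atleast_2d(uv).astype(float)
    r=np.c_[uv,np.ones(len(uv))]@np.linalg.inv(K).T@R; c=-R.T@t
    return c+r*((z-c[2])/r[:,2])[:,None]
E
python3 - <<'E'
from h import *
np.set_printoptions(precision=4,suppress=True)
f=np.load("pics/top0.npz");p,d=f["p"],f["d"]
hsv=cv2.cvtColor(p,cv2.COLOR_RGB2HSV)
m=((hsv[...,1]<60)&(hsv[...,2]>140)).astype(np.uint8); m[:100]=0;m[300:]=0
n,l,s,c=cv2.connectedComponentsWithStats(m)
for i in range(1,n):
    if s[i,4]<150: continue
    v,u=np.where(l==i); P=pts("top",np.c_[u,v],d[v,u])
    rc=cv2.minAreaRect(np.c_[u,v].astype(np.int32)); box=plane("top",cv2.boxPoints(rc),0.015)
    print(i,s[i],c[i],"zpc",np.percentile(P[:,2],[2,25,50,75,98])); print(box)
    A=np.c_[P[:,:2],np.ones(len(P))]; k=np.linalg.lstsq(A,P[:,2],rcond=None)[0]; print("grad",k, P.mean(0))
    print("sz",np.ptp(P,0))
print(plane("top",[[263,184],[263,227],[210,185],[208,228]],0.03))
g=f["p"][165:250,150:415]; cv2.imwrite("pics/crop.png",cv2.resize(g[:,:,::-1],None,fx=3,fy=3,interpolation=cv2.INTER_CUBIC))
E
```

```text
1 [  0 100   7  76 408] [  2.6814 134.7402] zpc [-0.7668 -0.7551 -0.7502 -0.7458 -0.7362]
[[0.8722 0.911  0.015 ]
 [0.8719 0.892  0.015 ]
 [0.632  0.8847 0.015 ]
 [0.6323 0.9034 0.015 ]]
grad [ 0.0237 -1.5383  1.3697] [ 0.9233  1.389  -0.7451]
sz [0.6663 1.5127 2.327 ]
3 [201 106  23  25 332] [212.3193 117.6355] zpc [0.0048 0.0097 0.0131 0.0194 0.0526]
[[0.8342 0.2756 0.015 ]
 [0.8445 0.2141 0.015 ]
 [0.7733 0.2016 0.015 ]
 [0.763  0.2629 0.015 ]]
grad [-1.6895 -2.1196  1.8784] [0.7988 0.2336 0.0336]
sz [0.4103 0.3708 1.5575]
4 [ 470  115   64   73 2958] [501.7914 151.5524] zpc [0.0045 0.0093 0.0117 0.0141 0.0196]
[[ 0.6061 -0.5725  0.015 ]
 [ 0.798  -0.6317  0.015 ]
 [ 0.7536 -0.7848  0.015 ]
 [ 0.5623 -0.7242  0.015 ]]
grad [-0.2217  1.1577  0.9536] [ 0.6772 -0.6762  0.0206]
sz [0.3655 0.6914 1.554 ]
17 [339 169  47  21 604] [361.5613 179.0414] zpc [-0.0023  0.009   0.0156  0.0227  0.0321]
[[ 0.6097 -0.1572  0.015 ]
 [ 0.63   -0.3006  0.015 ]
 [ 0.5879 -0.306   0.015 ]
 [ 0.5676 -0.1629  0.015 ]]
grad [-5.0541 -0.3507  2.9645] [ 0.5974 -0.2304  0.0257]
sz [0.1955 0.2147 1.5603]
18 
[... 495 characters left out ...]
.3873 -0.7502]
sz [0.3234 0.0346 0.0369]
31 [353 213  47  24 604] [375.995  224.5348] zpc [-0.0043  0.0037  0.0069  0.0097  0.0153]
[[ 0.4597 -0.1991  0.015 ]
 [ 0.4928 -0.3374  0.015 ]
 [ 0.4511 -0.347   0.015 ]
 [ 0.4181 -0.2089  0.015 ]]
grad [ 0.3378  0.3002 -0.0623] [ 0.4548 -0.2737  0.0092]
sz [0.0699 0.2549 1.5642]
56 [606 287  30  13 205] [620.4634 294.0683] zpc [-0.7655 -0.7536 -0.7495 -0.7453 -0.737 ]
[[ 0.2108 -0.9801  0.015 ]
 [ 0.2475 -0.9824  0.015 ]
 [ 0.2457 -1.0728  0.015 ]
 [ 0.209  -1.0703  0.015 ]]
grad [1.0719 1.2274 0.9494] [ 0.1239 -1.4834 -0.7387]
sz [0.3349 1.4668 2.3204]
[[0.5871 0.0772 0.03  ]
 [0.4535 0.0785 0.03  ]
 [0.587  0.2419 0.03  ]
 [0.4536 0.2483 0.03  ]]
```

View pics/crop.png

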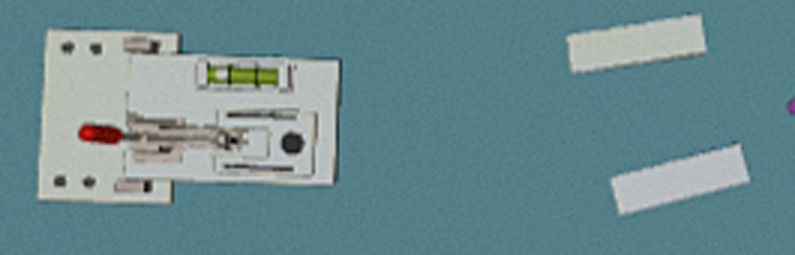

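A (362,180) is the thick wedge: its median height is 16 mm and its maximum 32, against 7 and 15 for B. Next I get A's heel end, its pose and the fixture axes.

Run:
```python
from h import *
np.set_printoptions(precision=4,suppress=True)
f=np.load("pics/top0.npz");p,d=f["p"],f["d"]
hsv=cv2.cvtColor(p,cv2.COLOR_RGB2HSV)
m=((hsv[...,1]<60)&(hsv[...,2]>140)).astype(np.uint8); m[:100]=0;m[300:]=0
n,l,s,c=cv2.connectedComponentsWithStats(m)
i=l[179,361]; v,u=np.where(l==i); P=pts("top",np.c_[u,v],d[v,u]); P=P[(abs(P[:,2]-.015)<.03)]
A=np.c_[P[:,:2]-P[:,:2].mean(0),np.ones(len(P))]; k=np.linalg.lstsq(A,P[:,2],rcond=None)[0]
print("wedge grad",k)
heelz=lambda y:0
# reproject mask with sloped height: z = 0.0165 +grad along y
Q=[]
for a,b in zip(u,v):
    z=.0165
    for _ in range(3):
        q=plane("top",[a,b],np.clip(z,3e-3,.03))[0]; z=.0165+k[1]/abs(k[1])*.193*(q[1]+.231)
    Q.append(q[:2])
Q=np.array(Q,np.float32); rc=cv2.minAreaRect(Q); print("rect",rc); print(cv2.boxPoints(rc))
# plate front
i=l[195,255]; v,u=np.where((l==i)); P=pts("top",np.c_[u,v],d[v,u]); 
s=(u>250); print("plate end z",np.median(P[s,2]))
Q=plane("top",np.c_[u,v],.030)[:,:2]
w=(u>212); Q=Q[w].astype(np.float32)
rc=cv2.minAreaRect(Q); print("plate",rc); print(cv2.boxPoints(rc))
# side edges lines, end edge
for name,ax in(("rows",0),):
    up=[];lo=[]
    for col in range(214,258,2):
        vv=v[u==col]; up.append((col,vv.min()-.5)); lo.append((col,vv.max()+.5))
    e=[(u[v==r].max()+.5,r) for r in range(188,224,2)]
    for nm,L in(("up",up),("lo",lo),("end",e)):
        W=plane("top",np.array(L),.030)[:,:2].astype(np.float32); g=cv2.fitLine(W,cv2.DIST_HUBER,0,.01,.01).ravel(); print(nm,g)
```

```text
wedge grad [ 0.0551 -0.1792  0.0155]
rect ((0.5984770059585571, -0.23090577125549316), (0.04267626628279686, 0.141712948679924), 6.886811256408691)
[[ 0.5688 -0.1631]
 [ 0.5858 -0.3038]
 [ 0.6282 -0.2987]
 [ 0.6112 -0.158 ]]
plate end z 0.025203490789086402
plate ((0.5243484973907471, 0.15923339128494263), (0.15361054241657257, 0.1310543268918991), 87.06391143798828)
[[0.455  0.0859]
 [0.5859 0.0792]
 [0.5937 0.2326]
 [0.4628 0.2393]]
up [0.0653 0.9979 0.5903 0.1661]
lo [0.0501 0.9987 0.4585 0.1612]
end [ 0.9979 -0.0646  0.5224  0.0825]
```

The wedge's centre is at about (0.5985, -0.231). Its heel is on the -y side, so the thin end already faces the gap, at yaw 1.69. The fixture origin is at about (0.521, 0.089), yaw about 1.515. I move above the heel first.

```bash
python3 -m crank '[[1,505,-84,120,-1.418],[1,505,-84,120,-1.418],[1,505,-84,120,-1.418],[1,505,-84,120,-1.418],[1,505,-84,120,-1.418],[1,505,-84,120,-1.418],[1,505,-84,120,-1.418],[1,505,-84,120,-1.418],[1,505,-84,120,-1.418],[1,505,-84,120,-1.418],[1,505,-84,120,-1.418],[1,505,-84,120,-1.418]]' 20
python3 -m crank '[[1,0,0,0,0],[1,0,0,0,0]]'
python3 - <<'E'
from h import *
from cell import telemetry
o=telemetry.observe(); print(o["time"],o["tool_pos"],o["tool_rot"])
print(vision.get_calibration("wrist"))
p,d=vision.read_camera("wrist"); cv2.imwrite("pics/w1.png",p[:,:,::-1])
E
```

```text
time: 1.1
tool_pos: [0.584, -0.298, 0.2896]
tool_rot: [-3.141, -0.0, 1.698]
contact_force: [0.5, -0.3, -0.8]
opening: 0.0917
grip_force: 0.0
time: 1.27
tool_pos: [0.5838, -0.2975, 0.2886]
tool_rot: [-3.139, -0.002, 1.694]
contact_force: [-0.1, -0.4, -0.2]
opening: 0.0917
grip_force: 0.0
1.2667 [ 0.58382297 -0.29745796  0.28857364] [-3.13936237e+00 -1.80001135e-03  1.69426421e+00]
{'camera_matrix': array([[309.70691629,   0.        , 319.17164915],
       [  0.        , 309.70691629, 200.65579571],
       [  0.        ,   0.        ,   1.        ]]), 'rvec': array([-2.84501525, -0.17616867, -0.02139466]), 'tvec': array([-0.54076501, -0.35499013,  0.1767206 ])}
```

View pics/w1.png

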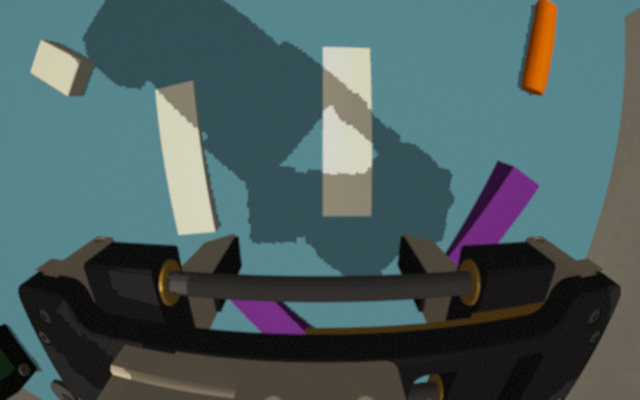

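The wrist view shows the thick wedge upright in the middle, with near corners (322,216) and (372,216) and far corners (323,47) and (370,47). I cast these to world positions.

```bash
cat >> h.py <<'E'
def wplane(uv,z):  # equidistant fisheye, z per pixel
    K,R,t=cal("wrist"); q=(np.atleast_2d(uv).astype(float)-K[:2,2])/K[0,0]
    th=np.hypot(*q.T)[:,None]; r=np.c_[q/th*np.sin(th),np.cos(th)]@R; c=-R.T@t
    return c+r*((np.asarray(z)-c[2])/r[:,2])[:,None]
E
python3 - <<'E'
from h import *
np.set_printoptions(precision=4,suppress=True)
q=[[322,216],[372,216],[323,47],[370,47]]
for z in([.03,.03,.003,.003],[.003,.003,.03,.03]):
    w=wplane(q,z)[:,:2]; print(w,[np.linalg.norm(w[a]-w[b]) for a,b in((0,1),(2,3),(0,2),(1,3))])
    h=(w[0]+w[1])/2;t=(w[2]+w[3])/2; u=(t-h)/np.linalg.norm(t-h); print(h,t,"yaw",np.arctan2(u[1],u[0]),"grip",h+.012*u)
E
```

```text
[[ 0.5841 -0.3063]
 [ 0.6254 -0.3013]
 [ 0.5679 -0.1664]
 [ 0.6076 -0.1604]] [np.float64(0.041587596280817124), np.float64(0.040134608046204105), np.float64(0.14081202397460557), np.float64(0.14206781378363326)]
[ 0.6048 -0.3038] [ 0.5878 -0.1634] yaw 1.6912439441469709 grip [ 0.6033 -0.2919]
[[ 0.5855 -0.3158]
 [ 0.6314 -0.3103]
 [ 0.5684 -0.172 ]
 [ 0.604  -0.1666]] [np.float64(0.0462585822756936), np.float64(0.03608199374478881), np.float64(0.14482998304789688), np.float64(0.14630738801983081)]
[ 0.6085 -0.313 ] [ 0.5862 -0.1693] yaw 1.7242951278219094 grip [ 0.6066 -0.3012]
```

The heel is the near end, and the yaw agrees with the top view. I centre, descend, grip and lift slightly.

```bash
python3 -m crank '[[1,4,20,20,0],[1,4,20,60,0],[1,4,20,90,0],[1,4,20,108,0],[1,4,20,108,0],[-1,4,20,108,0],[-1,4,20,108,0],[-1,4,20,108,0],[-1,4,20,108,0],[-1,4,20,108,0],[-1,4,20,108,0],[-1,4,20,108,0]]' 20
python3 -m crank '[[-1,0,0,0,0],[-1,0,0,0,0]]'
```

```text
time: 2.32
tool_pos: [0.6018, -0.2929, 0.1828]
tool_rot: [3.141, 0.0, 1.691]
contact_force: [-0.0, -1.1, 0.3]
opening: 0.0497
grip_force: 0.0
time: 2.48
tool_pos: [0.6019, -0.2929, 0.1827]
tool_rot: [3.141, 0.0, 1.691]
contact_force: [0.9, -0.9, 1.4]
opening: 0.04
grip_force: 19.9
```

The wedge is gripped (opening 40 mm, 20 N). I carry it to in front of the gap, aligned with the fixture, and set it down.

```bash
python3 -m crank '[[-1,0,0,-15,0],[-1,35,-9,-15,0.03],[-1,75,-19,-15,0.06],[-1,115,-29,-15,0.09],[-1,150,-38,-15,0.12],[-1,185,-47,-15,0.15],[-1,215,-55,-15,0.178],[-1,240,-61,-15,0.178],[-1,240,-61,-15,0.178],[-1,240,-61,-6,0.178],[-1,240,-61,0,0.178],[-1,240,-61,0,0.178]]'
python3 -m crank '[[-1,0,0,0,0]]'
python3 - <<'E'
from h import *
for n in("top","wrist"):
    p,d=vision.read_camera(n)
    if n=="top": p=cv2.resize(p[150:260,150:400],None,fx=3,fy=3,interpolation=cv2.INTER_CUBIC)
    cv2.imwrite(f"pics/{n}2.png",p[:,:,::-1])
E
```

```text
time: 3.48
tool_pos: [0.513, -0.0628, 0.1817]
tool_rot: [3.141, 0.0, 1.512]
contact_force: [0.1, -0.1, -1.2]
opening: 0.0403
grip_force: 19.9
time: 3.57
tool_pos: [0.5128, -0.063, 0.1818]
tool_rot: [-3.141, 0.0, 1.512]
contact_force: [0.7, -0.3, -1.7]
opening: 0.0404
grip_force: 19.9
```

View pics/wrist2.png

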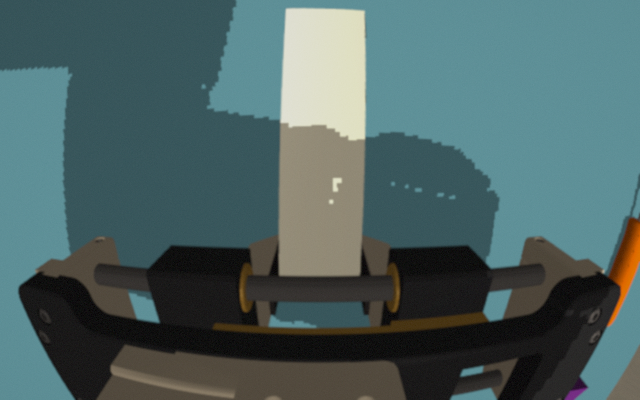

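Wrist view: the wedge is held straight between the fingers, with its thin end at (286,8) to (366,10) and clear mat ahead. I check the lateral position from the top picture.

View pics/top2.png

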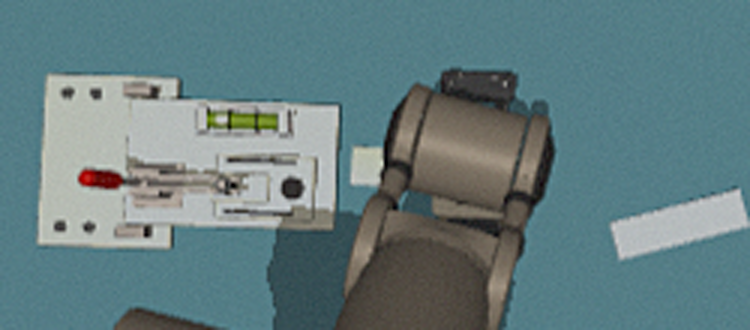

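Run:
```python
from h import *
w=wplane([[286,8],[366,10]],.003)[:,:2]; print(w)
x=np.array([np.cos(1.513),np.sin(1.513)]); print("tip in fixture",[( (q-[.5208,.0886])@x, (q-[.5208,.0886])@[-x[1],x[0]]) for q in w])
```

```text
[[0.50221878 0.07036031]
 [0.54319372 0.06713809]]
tip in fixture [(np.float64(-0.01928256429750237), np.float64(0.017496591779313304)), (np.float64(-0.020132522860494946), np.float64(-0.02359606063876841))]
```

Top view: the tip at (353,165) lines up with the middle of the plate end at (338,165), about 15 mm short of it. The lateral offset is about 3 mm. I start the push.

```bash
python3 -m crank '[[-1,10,0,0,0],[-1,20,0,0,0],[-1,30,0,0,0],[-1,40,0,0,0],[-1,46,0,0,0],[-1,50,0,0,0],[-1,50,0,0,0],[-1,50,0,0,0]]' 30
python3 -m crank '[[-1,10,0,0,0],[-1,18,0,0,0],[-1,24,0,0,0],[-1,30,0,0,0],[-1,30,0,0,0]]'
cat > b.py <<'E'
from h import *
import sys
p,d=vision.read_camera("top"); cv2.imwrite("pics/%s.png"%sys.argv[1],cv2.resize(p[172:212,195:275],None,fx=9,fy=9,interpolation=cv2.INTER_CUBIC)[:,:,::-1])
E
python3 b.py b1
```

```text
time: 4.33
tool_pos: [0.5153, -0.0109, 0.1825]
tool_rot: [-3.141, -0.0, 1.514]
contact_force: [0.2, 1.4, -3.8]
opening: 0.0397
grip_force: 29.9
time: 4.75
tool_pos: [0.517, 0.0187, 0.1824]
tool_rot: [-3.141, 0.0, 1.513]
contact_force: [0.7, 1.8, -4.9]
opening: 0.0396
grip_force: 29.9
```

View pics/b1.png

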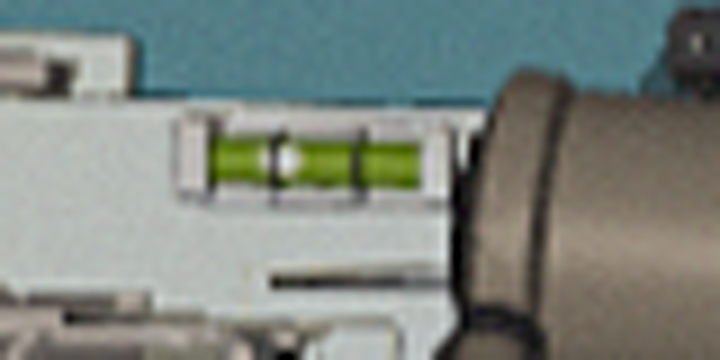

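The lines are at columns 278 and 361 (mid 320), and the bubble is at about 283, so about 12 mm towards the hinge. The reading may lag, so I push further and let it settle.

```bash
python3 -m crank '[[-1,4,0,0,0],[-1,8,0,0,0],[-1,10,0,0,0],[-1,10,0,0,0],[-1,10,0,0,0],[-1,10,0,0,0],[-1,10,0,0,0],[-1,10,0,0,0],[-1,10,0,0,0],[-1,10,0,0,0],[-1,10,0,0,0],[-1,10,0,0,0]]'
cat > b2.py <<'E'
from h import *
import sys
p,d=vision.read_camera("top"); c=cv2.resize(p[182:198,205:250],None,fx=9,fy=9,interpolation=cv2.INTER_CUBIC); cv2.imwrite("pics/%s.png"%sys.argv[1],c[:,:,::-1])
r=p[187:193,210:248].astype(int); g=r[...,2].mean(0); print("blue by col from 210:",g.astype(int)); print("green",r[...,1].mean(0).astype(int))
E
python3 b2.py b2
```

```text
time: 5.8
tool_pos: [0.5176, 0.0279, 0.1825]
tool_rot: [-3.141, 0.0, 1.513]
contact_force: [-0.6, -1.1, -3.8]
opening: 0.0398
grip_force: 29.9
blue by col from 210: [182 181 183 177 142 181 180 179  12  41  45  50  47  51  44  20  32  92
 136 129 128  99  36  44  31  33  52  52  52  49  41  75 149  63  47  88
  98  94]
green [188 187 189 183 146 184 185 178  76 123 122 125 124 127 115  42 111 139
 157 155 151 139 120 118  53 112 131 128 127 127 124 120 142  64  53 101
 113 109]
```

View pics/b2.png

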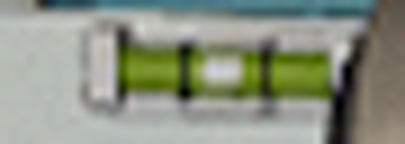

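The lines are at columns 225.1 and 234.2, and the bubble at about 229.0 against a mid of 229.6, so about 2 mm low. I push 4 mm more, release gently and retreat upwards.

```bash
python3 -m crank '[[-1,2,0,0,0],[-1,4,0,0,0],[-1,4,0,0,0],[-1,4,0,0,0],[0,4,0,0,0],[0,4,0,0,0],[0,4,0,0,0],[0,4,0,0,0],[0,4,0,0,0]]'
python3 -m crank '[[0,0,0,-10,0],[0,0,0,-35,0],[0,-20,0,-70,0],[0,-60,0,-100,0],[0,-100,0,-120,0],[0,-140,0,-120,0],[0,-140,0,-120,0],[0,-140,0,-120,0],[0,-140,0,-120,0],[0,-140,0,-120,0]]'
python3 b2.py b3
python3 - <<'E'
from h import *
p,d=vision.read_camera("top"); cv2.imwrite("pics/t3.png",cv2.resize(p[160:250,150:350],None,fx=4,fy=4,interpolation=cv2.INTER_CUBIC)[:,:,::-1])
E
```

```text
time: 6.6
tool_pos: [0.518, 0.032, 0.1828]
tool_rot: [3.141, -0.0, 1.513]
contact_force: [0.2, 0.2, -0.3]
opening: 0.046
grip_force: 0.0
time: 7.43
tool_pos: [0.5096, -0.1066, 0.3022]
tool_rot: [-3.14, -0.001, 1.514]
contact_force: [-0.6, -0.2, 0.2]
opening: 0.0461
grip_force: 0.0
blue by col from 210: [181 183 182 178 144 180 181 182   9  41  43  51  51  51  41  20  30  85
 132 130 130 104  36  45  34  31  52  52  50  50  35  91 193 184 173  84
 188  89]
green [186 189 189 183 148 184 184 178  75 125 121 127 127 128 115  44 113 133
 157 154 153 141 117 120  56 112 131 128 128 127 121 120 191 189 174  85
 189  93]
```

View pics/t3.png

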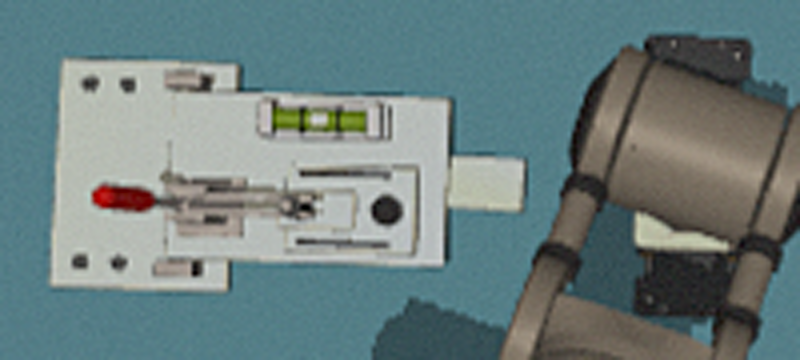

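The wedge lies flat under the middle of the plate end, with its heel at (525,185), about 64 mm before the bar. The bubble at (319,119) sits between the lines at (304,119) and (338,119), within 2 mm of centre. The gripper is clear.

```bash
python3 -c "
from cell import ticket
print(ticket.hand_in())"
```

```text
the job is handed in; nothing more can be done
None
```

The thick wedge is under the middle of the plate's low end and let go, with the bubble within about 2 mm of centre (6 mm allowed); the job was handed in after about 8 s of the 42 s allowed, and no verdict was returned.

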